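# Nest two bevelled component trays on the sloping stand

### The arm

A 7-joint arm with a two-finger parallel gripper is mounted at the origin on the work surface. World frame = base frame: x ahead of the robot, y to its left, z up, the work surface at z = 0. Lengths are in m, angles in rad, forces in N, time in s.
With the tool pointing down it reaches from about 0.4 to 0.925 m from the base axis. Payload 5.6 kg.
Tool frame: the origin (TCP) lies on the centre line of the jaws, within the pads' length; the fingertips stand 14 mm ahead of it and the grasp point (between the pads) lies 5 mm behind it (manip.nose_length is the distance from the TCP to the fingertips, in m); z points along the fingers, y is the direction in which the jaws open and shut (so a half turn about z gives the same grasp; the last joint's range is limited). The gripper opens to 85 mm and grips with 20 to 120 N. Pads are 22 mm wide; open, the fingers measure 114 mm over their backs; the gripper's body (76 mm by 85 mm) begins 54 mm behind the grasp point. The pads swing forward as they close: fully open they stand 13 mm farther back than shut.
Start: joints at [-1.245, 0.468, -0.012, 1.603, 0.006, 1.071, -0.056], TCP at [0.234, 0.606, 0.245] pointing down, gripper open.
Joint ranges: [-2.53, 2.53], [-0.31, 2.02], [-1.57, 1.55], [0.28, 2.44], [-1.29, 4.43], [0.15, 1.84], [-2.92, 2.92]. Speed limits (rad/s): [2.57, 2.57, 3.14, 3.14, 3.14, 3.14, 3.14].

### API

Orientations are given as a unit quaternion [x, y, z, w].
In Python, from workcell import manip gives the robot as it stands.
- The arm moves only by the shell command python3 -m jog 'ROWS' [FORCE]. ROWS is a JSON object of lists of equal length, an entry for each row: "slide": the shift along the tool's x, y, z in cm, a list of three; "yaw": the turn about the tool's z in degrees; "grip": the opening, from 0 (shut) to 1 (fully open). In form: {"slide": [[tx, ty, tz], ...], "yaw": [yaw, ...], "grip": [grip, ...]}. A call has 1 to 10 rows; each row is the pose to reach, as a shift and turn from the pose measured when the call began, along the tool's axes at that moment; what a row does not reach only later rows make up. A row lasts 1/10 s, in which the tool goes at most 50 mm and 8.59 degrees, less where a joint would pass 70% of its speed; a pose out of reach is approached as far as the arm can. A call with a gripper value outside its range is refused whole. The fingers move at their own pace and stop on an object; FORCE is the grip in N (left out, the last holds). Time passes only in rows, so rows that repeat a pose let the fingers close. It gives the time, the measured TCP pose, the force and the opening at its end, in the units of the state.
- manip.get_obs(): the state, without advancing time (a new reading comes with each control period).
- manip.grab_frame(name): name is "scene" or "top" or "wrist"; returns a dict with "image" (384x512x3 uint8, blue, green, red), "mtx" (3x3 intrinsics, pixels), "world_from_camera" (4x4, takes a point from camera to world coordinates). Camera axes: x right, y down, z forward; pixel columns grow to the right and rows downward; lengths in m; the calibration is good to about 2 mm. The wrist camera is an equidistant fisheye: a pixel r from the principal point sees the ray r / f radians off the axis. A picture is of the moment at which its call begins. There is no depth.
- manip.close_job(): hands the job in, once; it reports no verdict.
The state is a dict: "time_s": time; "joint_pos": joint angles; "qvel": joint speeds; "tau": joint torques, N m; "eef_pos": TCP position; "ee_rot": TCP orientation; "wrist_force": force on the tool from outside, world axes, zero at the start; "moment": the same for the moment, N m; "width": opening from 0.0 (shut) to 1.0 (fully open).
Only numpy, scipy, OpenCV 4.12 (cv2) and the standard library are available. Lean on these libraries where they do the work, as an engineer would, in place of code of your own. Each camera call takes 0.05 s, during which the arm holds its last target. There are 200 camera calls.

### The job

Nest the two loose bevelled-corner trays on the tray that is fixed to the sloping stand: the deep one first, then the shallow one on top of it. Turn each so that its bevelled corner lies over the bevelled corner below and it drops fully home, let go, and leave the other things on the bench where they are.

Things in the scene. Friction and masses are not known exactly. Their poses are not given: they have to be found in the camera images.
- base_tray: Grey tray 44 mm high, fixed on a sloping stand (foot plate 130 x 190 mm). Outline 140 (x) x 64 mm (y), the +x +y corner cut at 45 deg, 28 mm along each side. 3 mm walls, mouth 134 x 58 mm. Origin: centre of the 140 x 64 rectangle on its underside, 46 mm over the bench; z out of the mouth, leaning 0.45 rad from vertical roughly away from the robot; x level; the bevelled +y side is the low one.
- deep_tray: Loose grey tray, the deep one, 68 mm high, about 0.2 kg, open side up on the bench. Outline and axes as the base tray. Its lowest 18 mm is a foot inset 5.5 mm all round (2 mm more over its lowest 6 mm); above it 50 mm of upright wall. Origin: centre of the 140 x 64 rectangle at the foot's underside. Home in the base tray (shoulder on rim), its origin is 26 mm above the base tray's along z.
- shallow_tray: Loose grey tray, the shallow one, 44 mm high, about 0.15 kg, open side up on the bench. Outline, foot (18 mm, 2.5 mm play a side in the mouth below) and axes as the deep tray; above the foot 26 mm of upright wall. Origin: centre of the 140 x 64 rectangle at the foot's underside. Home in the deep tray (68 mm high), its origin is 50 mm above the deep tray's along z.
- deep_bevel (a point): middle of the bevelled face of the deep tray at its rim; 56 mm along x, 18 mm along y, 68 mm along z from its origin
- shallow_bevel (a point): middle of the bevelled face of the shallow tray at its rim; 56 mm along x, 18 mm along y, 44 mm along z from its origin
- mouse: Bystander: black computer mouse, 95 x 58 x 32 mm. Leave it alone.
- meter: Bystander: white panel meter box with black front, about 112 x 104 x 52 mm. Leave it alone.
- driver_board: Bystander: green circuit board on a finned aluminium heatsink, 130 x 85 x 60 mm. Leave it alone.
- parts_bin: Bystander: plain rectangular grey bin with no bevelled corner, 150 x 75 x 40 mm; it is not part of the job. Leave it alone.
- screwdriver: Bystander: screwdriver, 190 mm long. Leave it alone.
- multimeter: Bystander: black handheld multimeter, 150 x 75 x 36 mm. Leave it alone.
Not all that is in view belongs to the job. Leave any orange look-alike of the deep_tray alone.

How it is judged:
On the way, in this order (a step that is already met when the one before it is completed fails the run):
1. the deep tray sits fully home in the base tray, bevel over bevel, and is let go (x of deep_tray in the frame of base_tray between -0.004 and 0.004 m and y of deep_tray in the frame of base_tray between -0.004 and 0.004 m and z of deep_tray in the frame of base_tray between 0.023 and 0.029 m and angle between the z axis of deep_tray and the z axis of base_tray, either way round below 0.06 rad and angle between the x axis of deep_tray and the x axis of base_tray, either way round below 0.08 rad and x of deep_bevel in the frame of base_tray above 0.03 m and contact force between deep_tray and the fingers below 0.1 N), for 0.2 s.
2. the shallow tray sits fully home in the deep tray, bevel over bevel, and is let go (x of shallow_tray in the frame of deep_tray between -0.004 and 0.004 m and y of shallow_tray in the frame of deep_tray between -0.004 and 0.004 m and z of shallow_tray in the frame of deep_tray between 0.047 and 0.053 m and angle between the z axis of shallow_tray and the z axis of deep_tray, either way round below 0.06 rad and angle between the x axis of shallow_tray and the x axis of deep_tray, either way round below 0.08 rad and x of shallow_bevel in the frame of deep_tray above 0.03 m and contact force between shallow_tray and the fingers below 0.1 N), for 0.2 s.
At the end, for the whole second after the job is handed in: Deep tray home in the base tray, shallow tray home in the deep tray: each within 4 mm along length and width and 3 mm in depth, parallel within 0.06 rad, turned alike within 0.08 rad, bevels at the same corner, at rest (under 0.02 m/s) (x of deep_tray in the frame of base_tray between -0.004 and 0.004 m and y of deep_tray in the frame of base_tray between -0.004 and 0.004 m and z of deep_tray in the frame of base_tray between 0.023 and 0.029 m and angle between the z axis of deep_tray and the z axis of base_tray, either way round below 0.06 rad and angle between the x axis of deep_tray and the x axis of base_tray, either way round below 0.08 rad and x of deep_bevel in the frame of base_tray above 0.03 m and x of shallow_tray in the frame of deep_tray between -0.004 and 0.004 m and y of shallow_tray in the frame of deep_tray between -0.004 and 0.004 m and z of shallow_tray in the frame of deep_tray between 0.047 and 0.053 m and angle between the z axis of shallow_tray and the z axis of deep_tray, either way round below 0.06 rad and angle between the x axis of shallow_tray and the x axis of deep_tray, either way round below 0.08 rad and x of shallow_bevel in the frame of deep_tray above 0.03 m and linear speed of each of deep_tray, shallow_tray below 0.02 m/s); the robot touches nothing.
It fails at once if a bystander (mouse, meter, driver board, parts bin, screwdriver or multimeter) is moved by more than 30 mm (distance of any of mouse, meter, driver_board, parts_bin, screwdriver, multimeter from where it was at the start of the episode above 0.03 m).
It also fails if it takes over 72 s, if anything falls off the work surface, if the arm or the gripper's body presses on something with over 40 N, if the wrist force passes 120 N, or if a joint passes its speed limit or range.

## Working session

There is one attempt and no reset: what is moved stays moved. The work goes in short steps, Python scripts to look and compute and a shell command to move; the robot and the scene stay as the last step left them, time stands still between calls to the robot, and variables do not carry over. Pictures are saved under pics/ and viewed, about 8 in all and at most 12, crops included, and the job is handed in when it is done.

```bash
ls; mkdir -p pics; python3 - <<'E'
from workcell import manip
import cv2
o=manip.get_obs(); print(o)
for n in("scene","top"):
    f=manip.grab_frame(n); cv2.imwrite(f"pics/{n}0.png",f["image"]); print(n,f["mtx"],f["world_from_camera"])
E
```

```text
pics
{'time_s': 0.0, 'joint_pos': array([-1.24501743,  0.46834013, -0.01161356,  1.60367028,  0.00599634,
        1.07140653, -0.0562932 ]), 'qvel': array([-0.00088084,  0.00122762, -0.00143544, -0.00032287, -0.00211572,
        0.00246005, -0.00025816]), 'tau': array([-1.80495226e-04, -5.32389021e+01,  2.16552720e-02, -2.51307124e+01,
        1.14824224e-02,  7.61299714e-03, -2.21604171e-05]), 'eef_pos': array([0.23416549, 0.60575769, 0.24434305]), 'ee_rot': array([ 1.83370421e-01,  9.83043482e-01, -8.88516161e-04, -1.06121833e-04]), 'wrist_force': array([-0.35819583,  0.33990547,  0.35433301]), 'moment': array([ 0.0082033 , -0.03627483,  0.0167474 ]), 'width': 1.002047500127176}
scene [[424.01856615   0.         263.07849977]
 [  0.         424.01856615 188.78649292]
 [  0.           0.           1.        ]] [[ 0.45103221  0.56194867 -0.69338563  1.42335113]
 [ 0.8923233  -0.29971501  0.33753526 -0.41562619]
 [-0.01814059 -0.77096343 -0.63662101  0.84860603]
 [ 0.          0.          0.          1.        ]]
top [[493.96207001   0.         258.71058572]
 [  0.         493.96207001 183.97947622]
 [  0.           0.           1.        ]] [[ 1.46712468e-04 -9.87150706e-01  1.59791931e-01  3.40421900e-01]
 [-9.99990322e-01  5.57799432e-04  4.36406986e-03 -8.26138746e-03]
 [-4.39712649e-03 -1.59791025e-01 -9.87141071e-01  1.55844515e+00]
 [ 0.00000000e+00  0.00000000e+00  0.00000000e+00  1.00000000e+00]]
```

View pics/top0.png

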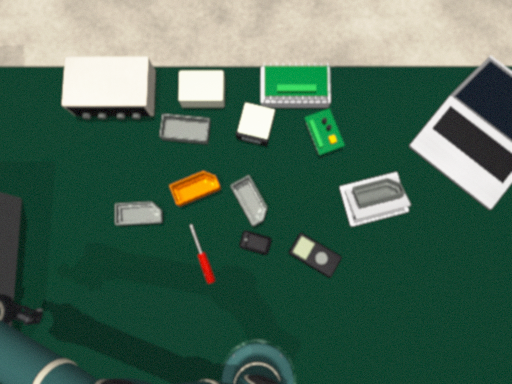

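View pics/scene0.png

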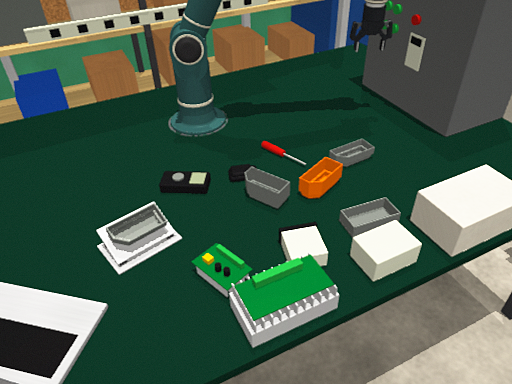

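Top-view candidates:
- Grey bevelled tray at (249,200), which I take as the deep one (it looks tall in the scene view).
- Light grey bevelled tray at (138,213), which I take as the shallow one.
- Orange look-alike at (194,187), which stays put.
- Plain bin at (185,128), no bevel, not part of the job.
- Base tray on its stand at (375,192).

I'll check these in one close composite.

```bash
python3 - <<'E'
import cv2,numpy as np
t=cv2.imread("pics/top0.png");s=cv2.imread("pics/scene0.png")
def tile(im,cx,cy,k=4,w=66,h=72):
    x0,y0=cx-w//2,cy-h//2
    c=cv2.resize(im[y0:y0+h,x0:x0+w],None,fx=k,fy=k,interpolation=cv2.INTER_CUBIC)
    for i in range(0,w,10):
        cv2.putText(c,str(x0+i),(i*k,8),0,.3,(0,255,255)); cv2.line(c,(i*k,10),(i*k,14),(0,255,255))
    for j in range(10,h,10):
        cv2.putText(c,str(y0+j),(0,j*k+3),0,.3,(0,255,255))
    return c
A=np.hstack([tile(t,249,200),tile(t,138,213),tile(t,375,197)])
B=np.hstack([tile(s,268,187),tile(s,352,155),tile(s,138,232)])
cv2.imwrite("pics/crop1.png",np.vstack([A,B]))
E
```

```text
(no output)
```

View pics/crop1.png

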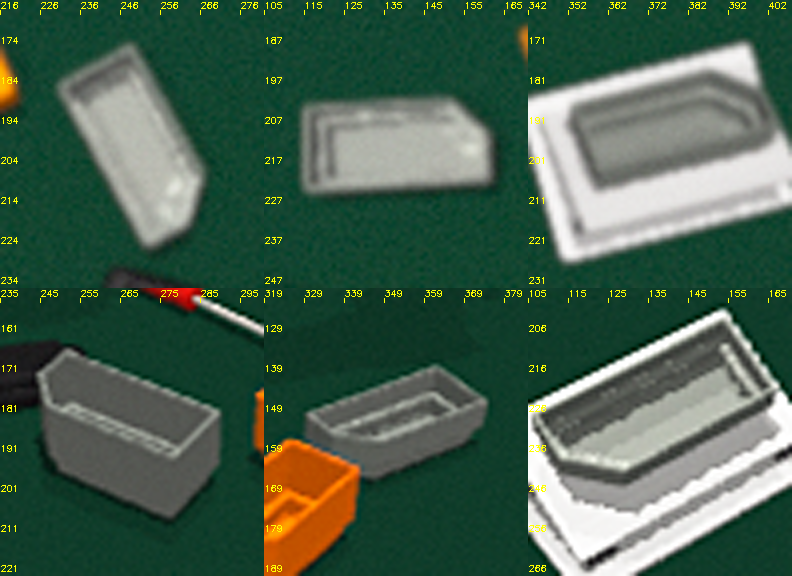

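The crop matches the description: (249,200) is tall with its bevel at the lower right, (138,213) is low with its bevel at the upper right, and the base's bevel is at the upper right, on the far and low side. Next I fit poses from the corners in both cameras.

```bash
cat > fit.py <<'E'
import numpy as np,cv2
from scipy.optimize import least_squares
from scipy.spatial.transform import Rotation as R
K={'top':(493.962,258.7106,183.9795),'scene':(424.0186,263.0785,188.7865)}
T={'scene':np.array([[0.45103221,0.56194867,-0.69338563,1.42335113],[0.8923233,-0.29971501,0.33753526,-0.41562619],[-0.01814059,-0.77096343,-0.63662101,0.84860603]]),
'top':np.array([[1.46712468e-04,-9.87150706e-01,1.59791931e-01,3.40421900e-01],[-9.99990322e-01,5.57799432e-04,4.36406986e-03,-8.26138746e-03],[-4.39712649e-03,-1.59791025e-01,-9.87141071e-01,1.55844515]])}
def proj(c,P):
    M=T[c];q=(np.atleast_2d(P)-M[:,3])@M[:,:3];f,cx,cy=K[c]
    return np.c_[cx+f*q[:,0]/q[:,2],cy+f*q[:,1]/q[:,2]]
def outline(i,z): # outline inset i
    d=i*np.tan(np.pi/8)
    return np.array([[-70+i,32-i,z],[42-d,32-i,z],[70-i,4-d,z],[70-i,-32+i,z],[-70+i,-32+i,z]])/1000
def pose(p,z0,tilt): # p=x,y,yaw
    # tilt about local x so that +y goes low, z leans to +y
    return R.from_euler('z',p[2])*R.from_euler('x',-tilt),np.array([p[0],p[1],z0])
def pts(p,L,z0=0,tilt=0):
    r,t=pose(p,z0,tilt);return r.apply(L)+t
E
cat > run1.py <<'E'
from fit import *
t=np.array
D={'deep':(68,0,0,(216,164,0,0),t([[132,43],[205,178],[188,225],[150,248],[57,87]]),(235,151,0,288),t([[178,458],[52,404],[40,376],[68,350],[219,412]])),
'shallow':(44,0,0,(105,177,264,0),t([[303,103],[455,98],[492,131],[492,187],[303,194]]),(319,119,264,288),t([[487,402],[np.nan]*2,[np.nan]*2,[306,414],[437,366]])),
'base':(44,.046,.45,(342,161,528,0),t([[570,108],[710,70],[774,97],[773,137],[597,190]]),(105,196,528,288),t([[776,392],[625,480],[553,466],[533,420],[722,314]]))}
for n,(h,z0,tl,o1,c1,o2,c2) in D.items():
    L=outline(0,h)
    m={'top':(c1-t(o1[2:]))/4+t(o1[:2])-.4,'scene':(c2-t(o2[2:]))/4+t(o2[:2])-.4}
    def res(p): return np.concatenate([(proj(c,pts(p,L,z0,tl))-m[c]) for c in m])
    best=min((least_squares(lambda p:np.nan_to_num(res(p)).ravel(),[.55,-.0,y]) for y in np.arange(-3,3,1.)),key=lambda r:r.cost)
    print(n,best.x.round(4),np.rad2deg(best.x[2]).round(1));print(res(best.x).round(1).tolist())
E
python3 run1.py
```

```text
deep [ 0.5326  0.0231 -2.6326] -150.8
[[0.0, 0.7], [-0.4, -1.3], [0.3, -0.5], [-0.6, -0.5], [0.4, -0.2], [-0.6, -0.4], [-0.9, -0.1], [-0.0, -1.0], [-0.2, -0.4], [0.8, -0.7]]
shallow [0.4966 0.3696 4.7577] 272.6
[[1.2, 0.9], [-0.6, 0.5], [-0.7, 0.9], [-0.5, -1.4], [1.1, -1.1], [0.1, -0.3], [nan, nan], [nan, nan], [0.0, -0.4], [0.2, -0.2]]
base [ 0.5425 -0.369  -1.3109] -75.1
[[1.0, -0.3], [1.2, -0.2], [-2.4, -2.0], [2.6, -2.5], [1.6, -3.7], [-0.2, -2.0], [-0.7, -3.2], [1.3, -2.9], [-1.0, -2.5], [0.2, -0.9]]
```

```bash
sed -i 's/\[773,137\],\[597,190\]\]),(105/[np.nan]*2,[np.nan]*2]),(105/' run1.py; cat >> run1.py <<'E'
    D[n]=best.x
import sys
def ov(im,c,cx,cy,n,h,z0,tl,k=4,w=66,hh=72):
    x0,y0=cx-w//2,cy-hh//2
    o=cv2.resize(im[y0:y0+hh,x0:x0+w],None,fx=k,fy=k,interpolation=cv2.INTER_CUBIC)
    for z,i,col in((h,0,(0,0,255)),(h,3,(255,0,255)),(0,0 if n=='base' else 7.5,(255,255,0)),(18,0,(0,255,255))):
        if n=='base' and z==18: continue
        q=(proj(c,pts(D[n],outline(i,z),z0,tl))-[x0,y0]+.5)*k-.5
        cv2.polylines(o,[np.int32(q.round())],True,col,1)
    return o
T0=cv2.imread('pics/top0.png');S=cv2.imread('pics/scene0.png')
a=('deep',68,0,0);b=('shallow',44,0,0);c=('base',44,.046,.45)
cv2.imwrite('pics/ov.png',np.vstack([np.hstack([ov(T0,'top',249,200,*a),ov(T0,'top',138,213,*b),ov(T0,'top',375,197,*c)]),np.hstack([ov(S,'scene',268,187,*a),ov(S,'scene',352,155,*b),ov(S,'scene',138,232,*c)])]))
E
python3 run1.py
```

```text
deep [ 0.5326  0.0231 -2.6326] -150.8
[[0.0, 0.7], [-0.4, -1.3], [0.3, -0.5], [-0.6, -0.5], [0.4, -0.2], [-0.6, -0.4], [-0.9, -0.1], [-0.0, -1.0], [-0.2, -0.4], [0.8, -0.7]]
shallow [0.4966 0.3696 4.7577] 272.6
[[1.2, 0.9], [-0.6, 0.5], [-0.7, 0.9], [-0.5, -1.4], [1.1, -1.1], [0.1, -0.3], [nan, nan], [nan, nan], [0.0, -0.4], [0.2, -0.2]]
base [ 0.5456 -0.3703 -1.3081] -74.9
[[1.4, -1.3], [1.6, -1.2], [-2.0, -3.1], [nan, nan], [nan, nan], [-0.4, -1.2], [-0.9, -2.2], [1.1, -1.9], [-1.3, -1.5], [-0.0, -0.0]]
```

View pics/ov.png

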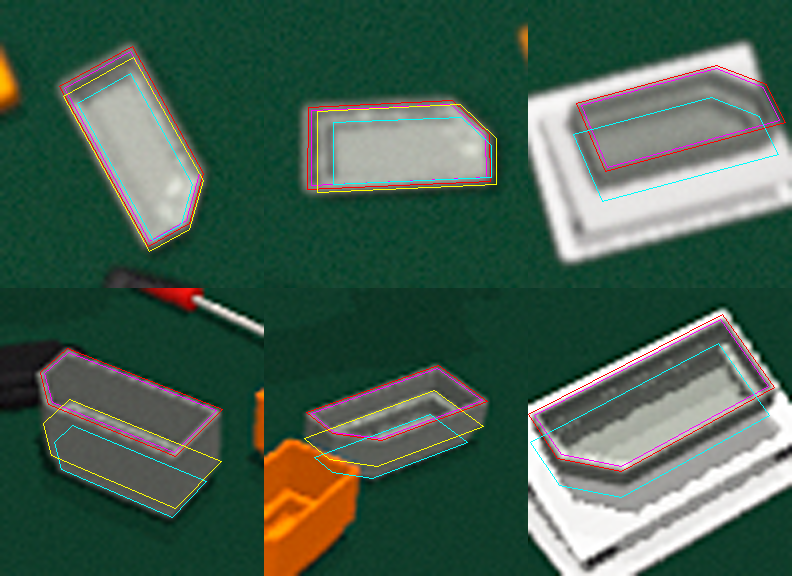

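```bash
cat > go.py <<'E'
import sys,numpy as np
from scipy.spatial.transform import Rotation as R
from workcell import manip
# go.py x y z yawdeg(world angle of tool x): prints slide cm and yaw deg
o=manip.get_obs();r=R.from_quat(o['ee_rot']);X=r.apply([1,0,0]);a=np.degrees(np.arctan2(X[1],X[0]))
print('t',round(o['time_s'],2),'tcp',o['eef_pos'].round(4),'yaw',a.round(2),'zax',r.apply([0,0,1]).round(4),'F',o['wrist_force'].round(1),'w',round(o['width'],3),'j7',o['joint_pos'][6].round(2))
if len(sys.argv)>4:
    t=list(map(float,sys.argv[1:5]))
    print('slide',(r.inv().apply(np.array(t[:3])-o['eef_pos'])*100).round(2),'yaw',-((t[3]-a+180)%360-180))
E
python3 go.py .5326 .0231 .25 29.2; python3 go.py .52 -.36 .32 105
```

```text
t 0.1 tcp [0.2342 0.6058 0.2444] yaw 158.87 zax [-5.0e-04 -1.5e-03 -1.0e+00] F [-0.3 -0.5  0.3] w 0.999 j7 -0.06
slide [-48.84 -43.6   -0.48] yaw 129.66909328635757
t 0.1 tcp [0.2342 0.6058 0.2444] yaw 158.87 zax [-5.0e-04 -1.5e-03 -1.0e+00] F [-0.3 -0.5  0.3] w 0.999 j7 -0.06
slide [-61.48 -79.8   -7.42] yaw 53.869093286357554
```

```bash
python3 -m jog '{"slide":[[-3,-3,-1],[-8,-7,-2],[-13,-11,-3],[-18,-16,-3],[-23,-20,-3],[-28,-24,-3],[-32,-28,-3],[-36,-32,-3],[-40,-35,-3],[-43,-38,-3]],"yaw":[8,16,24,32,40,48,56,64,72,80],"grip":[1,1,1,1,1,1,1,1,1,1]}'; python3 go.py .5326 .0231 .25 29.2
```

```text
time_s: 1.1
eef_pos: [0.4615, 0.1687, 0.2749]
ee_rot: [0.774, 0.633, -0.001, 0.0]
wrist_force: [0.7, 0.7, -0.4]
width: 1.006
t 1.1 tcp [0.4615 0.1687 0.2749] yaw 78.55 zax [-4.0e-04 -1.2e-03 -1.0e+00] F [ 0.7  0.7 -0.4] w 1.006 j7 -0.53
slide [-12.85   9.86   2.5 ] yaw 49.354478689632714
```

```bash
python3 go.py .5326 .0231 .27 29.2
python3 -m jog '{"slide":[[-3,2,0],[-6,4,0],[-9,7,0],[-11,9,0],[-12.9,9.9,0],[-12.9,9.9,0.5],[-12.9,9.9,0.5]],"yaw":[8,16,24,32,40,48,49.4],"grip":[1,1,1,1,1,1,1]}'
python3 - <<'E'
from workcell import manip
import cv2,pickle
f=manip.grab_frame("wrist");cv2.imwrite("pics/w1.png",f["image"]);pickle.dump(f,open('w1.pkl','wb'));print(f["mtx"],f["world_from_camera"])
E
python3 go.py .52 -.36 .32 105
```

```text
t 1.1 tcp [0.4615 0.1687 0.2749] yaw 78.55 zax [-4.0e-04 -1.2e-03 -1.0e+00] F [ 0.7  0.7 -0.4] w 1.006 j7 -0.53
slide [-12.86   9.86   0.5 ] yaw 49.354478689632714
time_s: 1.8
eef_pos: [0.5324, 0.0218, 0.2692]
ee_rot: [0.968, 0.25, -0.001, 0.001]
wrist_force: [-0.4, 1.0, -0.4]
width: 1.001
[[297.31863964   0.         254.80999849]
 [  0.         297.31863964 190.42538627]
 [  0.           0.           1.        ]] [[ 4.84583580e-01 -8.38283647e-01 -2.49918548e-01  5.95430239e-01]
 [-8.74744916e-01 -4.64289783e-01 -1.38767173e-01  5.73533373e-02]
 [ 2.91623454e-04  2.85859273e-01 -9.58271564e-01  3.97321631e-01]
 [ 0.00000000e+00  0.00000000e+00  0.00000000e+00  1.00000000e+00]]
t 1.85 tcp [0.5325 0.0227 0.2695] yaw 29.16 zax [-0.0018 -0.0015 -1.    ] F [ 0.4  0.7 -0.2] w 1.002 j7 -0.98
slide [-19.74  32.81  -4.99] yaw -75.84390830011677
```

View pics/w1.png

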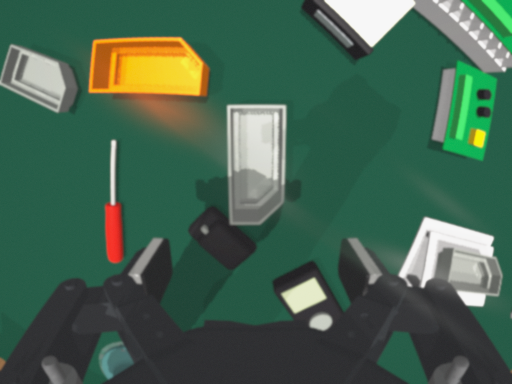

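The wrist view shows the deep tray with rim corners (228,105), (286,105), (286,200), (262,223) and (230,224), square with the tool. The mouse is at (222,237) and clear of the jaws. Next I look at the base from above.

```bash

python3 -m jog '{"slide":[[-2,3,-1],[-4,6,-2],[-6,10,-3],[-8,13,-4],[-10,17,-5],[-12,20,-5],[-14,24,-5],[-16,27,-5],[-18,30,-5],[-19.7,32.8,-5]],"yaw":[-8,-16,-24,-32,-40,-48,-56,-64,-72,-76],"grip":[1,1,1,1,1,1,1,1,1,1]}'
python3 -m jog '{"slide":[[0,0,0],[0,0,0]],"yaw":[0,0],"grip":[1,1]}'
python3 - <<'E'
from workcell import manip
import cv2,pickle
f=manip.grab_frame("wrist");cv2.imwrite("pics/w2.png",cv2.resize(f["image"][40:290,130:400],None,fx=2.4,fy=2.4,interpolation=cv2.INTER_CUBIC));pickle.dump(f,open('w2.pkl','wb'))
E
python3 go.py
```

```text
time_s: 2.85
eef_pos: [0.5202, -0.3606, 0.3201]
ee_rot: [0.604, 0.797, -0.001, -0.0]
wrist_force: [0.2, 0.3, -0.4]
width: 0.997
time_s: 3.05
eef_pos: [0.5201, -0.3606, 0.3199]
ee_rot: [0.604, 0.797, -0.001, -0.001]
wrist_force: [0.6, 0.3, 0.1]
width: 1.003
t 3.1 tcp [ 0.5207 -0.3593  0.3198] yaw 105.74 zax [-1.9e-03  3.0e-04 -1.0e+00] F [-0.3 -0.   1. ] w 1.0 j7 1.03
```

View pics/w2.png

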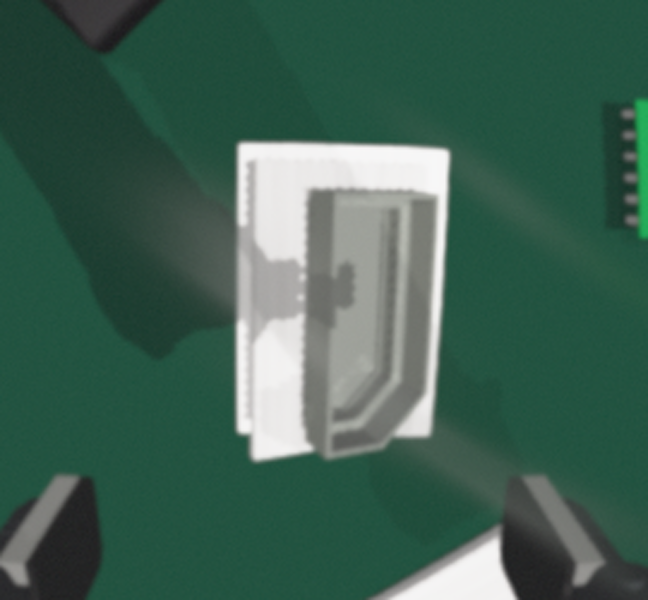

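The base rim corners in the crop are E (333,192), A (437,196), B (431,388), C (384,447) and D (329,457), with the high outer wall visible to the left. I'll fit each tray with every camera, one camera at a time and jointly.

```bash
cat >> fit.py <<'E'
def fish(f,P):
    M=f['world_from_camera'];q=(P-M[:3,3])@M[:3,:3];m=f['mtx']
    r=np.hypot(q[:,0],q[:,1]);th=np.arctan2(r,q[:,2])
    return np.c_[m[0,2]+m[0,0]*th*q[:,0]/r,m[1,2]+m[1,1]*th*q[:,1]/r]
E
cat > run2.py <<'E'
from fit import *
import pickle
t=np.array;N=[np.nan]*2
f1=pickle.load(open('w1.pkl','rb'));f2=pickle.load(open('w2.pkl','rb'))
def C(o,c): return (t(c,float)-t(o[2:]))/4+t(o[:2])-.4
D={'deep':(68,0,0,{'top':C((216,164,0,0),[[132,43],[205,178],[188,225],[150,248],[57,87]]),'scene':C((235,151,0,288),[[178,458],[52,404],[40,376],[68,350],[219,412]]),'w':t([[286,105],[286,200],[262,223],[230,224],[228,105.]])},f1,-2.63),
'base':(44,.046,.45,{'top':C((342,161,528,0),[[570,108],[710,70],[774,97],N,N]),'scene':C((105,196,528,288),[[776,392],[625,480],[553,466],[533,420],[722,314]]),'w':t([[437,196],[431,388],[384,447],[329,457],[333,192.]])/2.4+[130,40]},f2,-1.3)}
for n,(h,z0,tl,m,f,y0) in D.items():
    L=outline(0,h)
    P=lambda c,X: fish(f,X) if c=='w' else proj(c,X)
    for cs in (['top'],['scene'],['w'],['top','scene','w']):
        W={'top':1,'scene':1,'w':1.}
        res=lambda p:np.concatenate([W[c]*(P(c,pts(p,L,z0,tl))-m[c]) for c in cs])
        b=least_squares(lambda p:np.nan_to_num(res(p)).ravel(),[.54,0 if n=='deep' else -.37,y0])
        print(n,cs,b.x[:2].round(4),np.degrees(b.x[2]).round(2),'rms',np.sqrt(np.nanmean(res(b.x)**2)).round(2))
    print(res(b.x).round(1).tolist())
    if n=='base':
        for z0 in(.03,.036,.041,.046,.051):
            b=least_squares(lambda p:np.nan_to_num(res(p)).ravel(),[.54,-.37,y0]);print(z0,b.x,b.cost)
E
python3 run2.py
```

```text
deep ['top'] [0.5315 0.023 ] -150.94 rms 0.53
deep ['scene'] [0.535  0.0226] -150.64 rms 0.47
deep ['w'] [0.536  0.0207] -150.39 rms 0.79
deep ['top', 'scene', 'w'] [0.5354 0.0211] -150.51 rms 0.91
[[0.5, -0.2], [0.3, -2.3], [1.1, -1.5], [0.2, -1.4], [1.0, -1.0], [-0.6, 0.3], [-1.1, 0.7], [-0.3, -0.2], [-0.5, 0.3], [0.7, -0.1], [-0.3, -0.7], [-1.5, 1.5], [-1.3, 0.7], [0.8, -0.1], [-0.7, -0.2]]
base ['top'] [ 0.5399 -0.368 ] -76.46 rms 1.26
base ['scene'] [ 0.5511 -0.3711] -74.32 rms 0.73
base ['w'] [ 0.5478 -0.3679] -74.52 rms 0.94
base ['top', 'scene', 'w'] [ 0.5474 -0.3686] -74.67 rms 1.45
[[0.8, -1.7], [0.9, -1.8], [-2.7, -3.8], [nan, nan], [nan, nan], [0.4, -1.1], [0.1, -2.0], [2.0, -1.6], [-0.4, -1.2], [0.7, 0.1], [0.3, -1.4], [-1.2, 2.3], [0.0, 0.4], [-0.8, 1.0], [-0.6, 0.3]]
0.03 [ 0.5480444  -0.37098706 -1.30672507] 68.012081509171
0.036 [ 0.5478299  -0.37010522 -1.30542312] 34.36468137471858
0.041 [ 0.54762615 -0.36936347 -1.30433652] 23.061331671321355
0.046 [ 0.54739974 -0.3686155  -1.30324864] 27.455456309951586
0.051 [ 0.54715074 -0.3678614  -1.3021597 ] 48.0180522445728
```

Top-camera fits sit about 4 mm low in x for both trays, while scene and wrist agree. I'll take the deep tray at (0.5355, 0.021), yaw -150.5, and the base at (0.549, -0.369), yaw -74.5. Now to the deep tray.

```bash
python3 go.py .5355 .0212 .15 29.5
```

```text
t 3.1 tcp [ 0.5207 -0.3593  0.3198] yaw 105.74 zax [-1.9e-03  3.0e-04 -1.0e+00] F [-0.3 -0.   1. ] w 1.0 j7 1.03
slide [36.21 11.78 16.99] yaw 76.24037833907069
```

```bash

python3 -m jog '{"slide":[[4,1,0],[8,3,0],[12,4,1],[16,5,3],[20,7,5],[24,8,7],[28,9,9],[32,10,12],[35,11,15],[36.2,11.8,17]],"yaw":[8,16,24,32,40,48,56,64,72,76.2],"grip":[1,1,1,1,1,1,1,1,1,1]}'
python3 -m jog '{"slide":[[0,0,0]],"yaw":[0],"grip":[1]}'
python3 - <<'E'
from workcell import manip
import cv2,pickle
f=manip.grab_frame("wrist");cv2.imwrite("pics/w3.png",cv2.resize(f["image"][40:340,110:410],None,fx=2,fy=2,interpolation=cv2.INTER_CUBIC));pickle.dump(f,open('w3.pkl','wb'))
E
python3 go.py .5355 .0212 .042 29.5
```

```text
time_s: 4.1
eef_pos: [0.5338, 0.028, 0.1479]
ee_rot: [0.966, 0.257, -0.002, -0.002]
wrist_force: [0.2, 0.3, 0.2]
width: 0.999
time_s: 4.2
eef_pos: [0.5318, 0.0324, 0.1457]
ee_rot: [0.965, 0.261, -0.004, -0.003]
wrist_force: [-1.6, -0.5, -0.1]
width: 1.002
t 4.25 tcp [0.5322 0.0319 0.1468] yaw 30.29 zax [-0.0087  0.0033 -1.    ] F [-0.5  0.9 -0.1] w 0.999 j7 -0.8
slide [-0.19  1.16 10.47] yaw 0.79055129430688
```

View pics/w3.png

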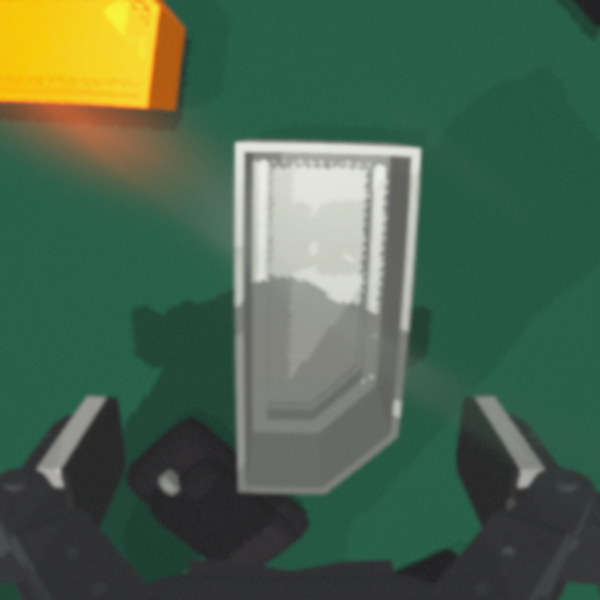

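```bash
cat > fitw.py <<'E'
import sys,json,pickle
from fit import *
# fitw.py pkl h z0 tilt x y yawdeg corners(json, px)
f=pickle.load(open(sys.argv[1],'rb'));h,z0,tl,x,y,a=map(float,sys.argv[2:8]);m=np.array(json.loads(sys.argv[8]))
res=lambda p:fish(f,pts(p,outline(0,h),z0,tl))-m
b=least_squares(lambda p:res(p).ravel(),[x,y,np.radians(a)]);print(b.x[:2].round(4),np.degrees(b.x[2]).round(2));print(res(b.x).round(1).tolist())
E
python3 fitw.py w3.pkl 68 0 0 .535 .02 -150 '[[320,114],[310,258],[272.5,286.5],[229.5,286.5],[228,111]]'
```

```text
[0.5347 0.0212] -150.71
[[0.3, -0.1], [-0.7, 0.1], [0.4, 0.3], [0.2, -0.6], [-0.2, 0.2]]
```

```bash

python3 -m jog '{"slide":[[-0.2,1.2,2],[-0.2,1.2,4],[-0.2,1.2,4],[-0.2,1.2,4]],"yaw":[1,1,1,1],"grip":[1,1,1,1]}'
python3 go.py .5347 .0212 .042 29.3
```

```text
time_s: 4.65
eef_pos: [0.5366, 0.0201, 0.108]
ee_rot: [0.967, 0.253, -0.003, -0.003]
wrist_force: [-1.2, 0.2, 0.4]
width: 0.998
t 4.65 tcp [0.5366 0.0201 0.108 ] yaw 29.31 zax [-0.0075  0.0037 -1.    ] F [-1.2  0.2  0.4] w 0.998 j7 -0.75
slide [-0.08 -0.14  6.6 ] yaw 0.010411971389686414
```

```bash

python3 -m jog '{"slide":[[-0.1,-0.1,2],[-0.1,-0.1,4],[-0.1,-0.1,5.5],[-0.1,-0.1,6.6],[-0.1,-0.1,6.6],[-0.1,-0.1,6.6]],"yaw":[0,0,0,0,0,0],"grip":[1,1,1,1,1,1]}'
python3 go.py .5347 .0212 .042 29.3
```

```text
time_s: 5.25
eef_pos: [0.5352, 0.0206, 0.0425]
ee_rot: [0.967, 0.253, -0.003, -0.003]
wrist_force: [0.9, 0.6, 0.9]
width: 0.999
t 5.25 tcp [0.5352 0.0206 0.0425] yaw 29.31 zax [-0.0068  0.0036 -1.    ] F [0.9 0.6 0.9] w 0.999 j7 -0.67
slide [-0.01 -0.08  0.05] yaw 0.0058292795407908216
```

```bash

python3 -m jog '{"slide":[[0,0,0],[0,0,0],[0,0,0],[0,0,0],[0,0,0]],"yaw":[0,0,0,0,0],"grip":[0.6,0.6,0.6,0.6,0.6]}' 40
python3 -m jog '{"slide":[[0,0,-2],[0,0,-5],[0,0,-9],[0,0,-13],[0,0,-17],[0,0,-17]],"yaw":[0,0,0,0,0,0],"grip":[0.6,0.6,0.6,0.6,0.6,0.6]}'
python3 go.py .549 -.369 .25 105.5
```

```text
time_s: 5.75
eef_pos: [0.5358, 0.0206, 0.0434]
ee_rot: [0.967, 0.253, -0.002, -0.003]
wrist_force: [-1.6, 0.8, 6.7]
width: 0.745
time_s: 6.35
eef_pos: [0.5398, 0.0197, 0.2185]
ee_rot: [0.967, 0.253, 0.003, -0.003]
wrist_force: [1.0, 0.5, -1.8]
width: 0.742
t 6.35 tcp [0.5398 0.0197 0.2185] yaw 29.29 zax [ 0.0042  0.0066 -1.    ] F [ 1.   0.5 -1.8] w 0.742 j7 -0.86
slide [-18.19  34.34  -3.4 ] yaw -76.20821706131699
```

The tray is held at width 0.742 with the weight showing. I hover it over the base in the hook position, offset 22 mm toward the low side.

```bash

python3 go.py .5702 -.3631 .20 105.5
python3 -m jog '{"slide":[[-2,3,-2],[-4,7,-3],[-6,11,-3],[-8,15,-3],[-10,18,-3],[-12,21,-3],[-14,24,-3],[-15,27,-3],[-16,29,-3],[-16,31,-3]],"yaw":[-8,-16,-24,-32,-40,-48,-56,-64,-72,-76],"grip":[0.6,0.6,0.6,0.6,0.6,0.6,0.6,0.6,0.6,0.6]}'
python3 -m jog '{"slide":[[0,0,0],[0,0,0]],"yaw":[0,0],"grip":[0.6,0.6]}'
python3 go.py .5702 -.3631 .17 105.5
```

```text
t 6.35 tcp [0.5398 0.0197 0.2185] yaw 29.29 zax [ 0.0042  0.0066 -1.    ] F [ 1.   0.5 -1.8] w 0.742 j7 -0.86
slide [-16.09  34.88   1.61] yaw -76.20821706131699
time_s: 7.35
eef_pos: [0.55, -0.3314, 0.2452]
ee_rot: [0.606, 0.795, 0.004, -0.001]
wrist_force: [0.1, 0.3, -0.5]
width: 0.744
time_s: 7.55
eef_pos: [0.5489, -0.3313, 0.2438]
ee_rot: [0.607, 0.795, 0.003, -0.002]
wrist_force: [-0.4, -0.4, -2.4]
width: 0.74
t 7.55 tcp [ 0.5489 -0.3313  0.2438] yaw 105.22 zax [ 0.      0.0082 -1.    ] F [-0.4 -0.4 -2.4] w 0.74 j7 0.99
slide [-3.68  1.2   7.36] yaw -0.27627479981737224
```

```bash

python3 -m jog '{"slide":[[-1,0.5,2],[-2,1,4],[-3,1.2,6],[-3.7,1.2,7.4],[-3.7,1.2,7.4],[-3.7,1.2,7.4]],"yaw":[0,0,-0.3,-0.3,-0.3,-0.3],"grip":[0.6,0.6,0.6,0.6,0.6,0.6]}'
python3 go.py .5702 -.3631 .17 105.5
python3 - <<'E'
from workcell import manip
import cv2,pickle,numpy as np
f=manip.grab_frame("wrist");pickle.dump(f,open('w4.pkl','wb'))
g=manip.grab_frame("scene")['image']
a=cv2.resize(f["image"][60:320,120:390],(400,385),interpolation=cv2.INTER_CUBIC)
b=cv2.resize(g[165:275,85:195],(385,385),interpolation=cv2.INTER_CUBIC)
cv2.imwrite("pics/w4.png",np.hstack([a,b]))
E
```

```text
time_s: 8.15
eef_pos: [0.5702, -0.3627, 0.1697]
ee_rot: [0.605, 0.796, 0.003, -0.003]
wrist_force: [0.7, 0.2, -1.0]
width: 0.744
t 8.15 tcp [ 0.5702 -0.3627  0.1697] yaw 105.52 zax [-4.0e-04  8.7e-03 -1.0e+00] F [ 0.7  0.2 -1. ] w 0.744 j7 1.05
slide [-0.04 -0.01 -0.03] yaw 0.016979307005556166
```

View pics/w4.png

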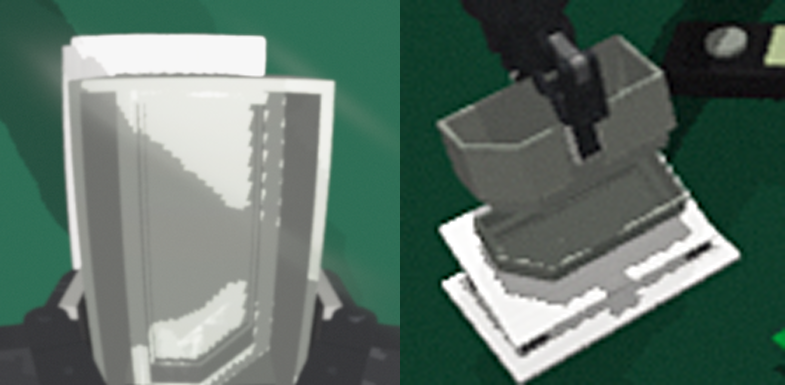

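Aligned over the base with the bevel at the correct corner. Lowering until the high rim makes contact.

```bash

python3 -m jog '{"slide":[[0,0,1.5],[0,0,3],[0,0,4],[0,0,4],[0,0,4]],"yaw":[0,0,0,0,0],"grip":[0.6,0.6,0.6,0.6,0.6]}'
for i in 1 ; do python3 -m jog '{"slide":[[0,0,0.2],[0,0,0.3],[0,0,0.3]],"yaw":[0,0,0],"grip":[0.6,0.6,0.6]}'; done
python3 go.py .5702 -.3631 .124 105.5
```

```text
time_s: 8.75
eef_pos: [0.5705, -0.3626, 0.1302]
ee_rot: [0.605, 0.796, 0.003, -0.002]
wrist_force: [0.4, 0.2, -2.1]
width: 0.746
time_s: 9.05
eef_pos: [0.5706, -0.3627, 0.1273]
ee_rot: [0.605, 0.796, 0.003, -0.002]
wrist_force: [0.8, -0.7, -2.0]
width: 0.742
t 9.05 tcp [ 0.5706 -0.3627  0.1273] yaw 105.53 zax [ 9.e-04  8.e-03 -1.e+00] F [ 0.8 -0.7 -2. ] w 0.742 j7 1.07
slide [-0.03 -0.05  0.33] yaw 0.029873453901359426
```

```bash

python3 -m jog '{"slide":[[0,0,0.2],[0,0,0.2]],"yaw":[0,0],"grip":[0.6,0.6]}'
python3 -m jog '{"slide":[[0,0,0.2],[0,0,0.2]],"yaw":[0,0],"grip":[0.6,0.6]}'
```

```text
time_s: 9.25
eef_pos: [0.5708, -0.3628, 0.1255]
ee_rot: [0.605, 0.796, 0.003, -0.002]
wrist_force: [-0.5, -0.4, -1.4]
width: 0.741
time_s: 9.45
eef_pos: [0.5704, -0.3624, 0.1239]
ee_rot: [0.605, 0.796, 0.004, -0.003]
wrist_force: [-1.9, 2.2, 4.7]
width: 0.741
```

```bash

python3 -m jog '{"slide":[[0,0,-0.1],[0,-0.2,-0.1],[0,-0.2,-0.1]],"yaw":[0,0,0],"grip":[0.6,0.6,0.6]}'
python3 -m jog '{"slide":[[0,-0.2,0],[0,-0.2,0]],"yaw":[0,0],"grip":[0.6,0.6]}'; python3 go.py .5702 -.3631 .124 105.5
```

```text
time_s: 9.75
eef_pos: [0.5689, -0.363, 0.125]
ee_rot: [0.605, 0.796, 0.004, -0.002]
wrist_force: [1.1, 0.4, 0.7]
width: 0.743
time_s: 9.95
eef_pos: [0.5678, -0.3634, 0.1254]
ee_rot: [0.605, 0.796, 0.004, -0.001]
wrist_force: [2.2, 1.1, 0.9]
width: 0.748
t 9.95 tcp [ 0.5678 -0.3634  0.1254] yaw 105.58 zax [ 0.0032  0.0081 -1.    ] F [2.2 1.1 0.9] w 0.748 j7 1.08
slide [-0.03  0.24  0.14] yaw 0.07741353312098909
```

The high wall is felt at x≈0.568, so I back off 2 mm, touch down, and open gently.

```bash

python3 -m jog '{"slide":[[0,0.2,0],[0,0.2,0.1],[0,0.2,0.1]],"yaw":[0,0,0],"grip":[0.6,0.6,0.6]}'
python3 -m jog '{"slide":[[0,0,0],[0,0,0],[0,0,0],[0,0,0],[0,0,0]],"yaw":[0,0,0,0,0],"grip":[0.8,0.85,0.9,0.95,1]}'
python3 - <<'E'
from workcell import manip
import cv2,pickle,numpy as np
f=manip.grab_frame("wrist")
g=manip.grab_frame("scene")['image']
a=cv2.resize(f["image"][60:320,120:390],(400,385),interpolation=cv2.INTER_CUBIC)
b=cv2.resize(g[165:275,85:195],(385,385),interpolation=cv2.INTER_CUBIC)
cv2.imwrite("pics/w5.png",np.hstack([a,b]))
E
python3 go.py
```

```text
time_s: 10.25
eef_pos: [0.5695, -0.3631, 0.1246]
ee_rot: [0.605, 0.796, 0.004, -0.001]
wrist_force: [0.1, 1.5, 3.5]
width: 0.741
time_s: 10.75
eef_pos: [0.5694, -0.3631, 0.1245]
ee_rot: [0.605, 0.796, 0.004, -0.001]
wrist_force: [0.4, 0.3, -0.6]
width: 0.999
t 10.85 tcp [ 0.5694 -0.3631  0.1246] yaw 105.56 zax [ 0.0027  0.0081 -1.    ] F [-0.1  0.4  0.2] w 0.999 j7 1.08
```

View pics/w5.png

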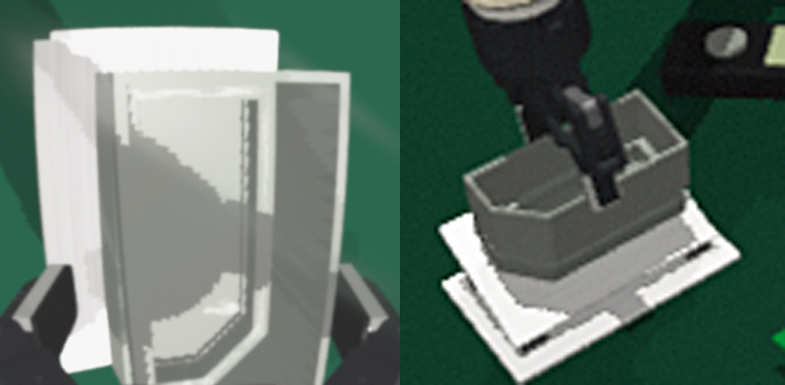

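It is tilting as intended and leaning on the low-side finger. I follow it 13 mm toward the low side, then lift clear.

```bash

python3 -m jog '{"slide":[[0,0.3,0],[0,0.6,0],[0,0.9,0],[0,1.1,0],[0,1.3,0],[0,1.3,0],[0,1.3,0]],"yaw":[0,0,0,0,0,0,0],"grip":[1,1,1,1,1,1,1]}'
python3 -m jog '{"slide":[[0,0,-0.5],[0,0,-2],[0,0,-5],[0,0,-9],[0,0,-13],[0,0,-17],[0,0,-19],[0,-2.5,-19],[0,-2.5,-19]],"yaw":[0,0,0,0,0,0,0,0,0],"grip":[1,1,1,1,1,1,1,1,1]}'
python3 - <<'E'
from workcell import manip
import cv2,pickle,numpy as np
f=manip.grab_frame("wrist");pickle.dump(f,open('w6.pkl','wb'))
g=manip.grab_frame("scene")['image']
a=cv2.resize(f["image"][60:310,130:390],None,fx=2,fy=2,interpolation=cv2.INTER_CUBIC)
b=cv2.resize(g[165:275,85:155],(270,500),interpolation=cv2.INTER_CUBIC)
b=cv2.resize(g[175:265,95:185],(270,270),interpolation=cv2.INTER_CUBIC);b=np.vstack([b,np.zeros((230,270,3),np.uint8)])
cv2.imwrite("pics/w6.png",np.hstack([a,b]));cv2.imwrite('pics/s6.png',g)
E
python3 go.py
```

```text
time_s: 11.55
eef_pos: [0.5819, -0.3596, 0.1246]
ee_rot: [0.605, 0.796, 0.004, -0.001]
wrist_force: [0.3, -0.1, 0.5]
width: 1.001
time_s: 12.45
eef_pos: [0.5545, -0.3705, 0.3175]
ee_rot: [0.607, 0.795, 0.004, -0.0]
wrist_force: [-1.0, -0.3, -0.8]
width: 0.999
t 12.55 tcp [ 0.557  -0.3683  0.3159] yaw 105.49 zax [ 0.0043  0.0078 -1.    ] F [0.1 0.4 0.3] w 1.001 j7 1.01
```

View pics/w6.png

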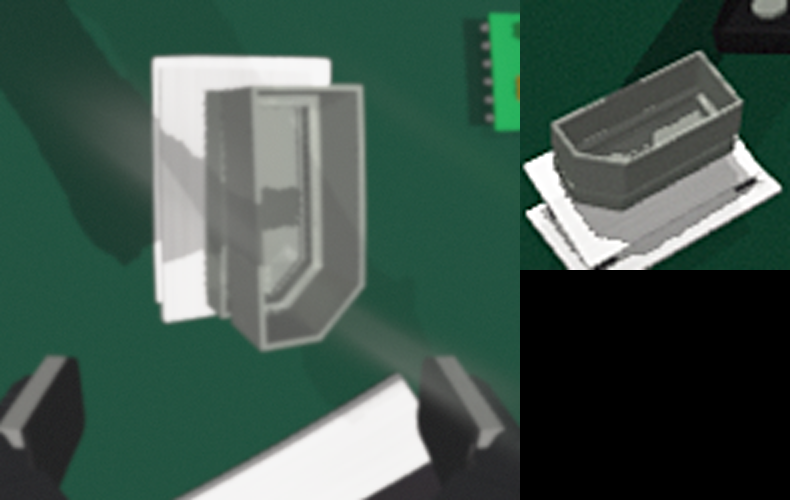

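Deep rim in the crop: E (252,88), A (362,87), B (364,283), C (322,338), D (263,348). I fit this as if home (h=94) and also with the tilt free.

```bash
cat > fit6.py <<'E'
import sys,json,pickle
from fit import *
f=pickle.load(open(sys.argv[1],'rb'));h=float(sys.argv[2]);m=np.array(json.loads(sys.argv[3]))/2+[130,60]
for tl in (.3,.375,.45,.525):
    res=lambda p:fish(f,pts(p,outline(0,h),.046,tl))-m
    b=least_squares(lambda p:res(p).ravel(),[.55,-.37,-1.3]);print(tl,b.x[:2].round(4),np.degrees(b.x[2]).round(2),'cost',b.cost.round(2),res(b.x).round(1).tolist())
E
python3 fit6.py w6.pkl 94 '[[362,87],[364,283],[322,338],[263,348],[252,88]]'; python3 go.py .4966 .3696 .20 92.6
```

```text
0.3 [ 0.5603 -0.3644] -71.98 cost 1.68 [[0.9, -0.6], [0.8, 0.6], [-0.2, -0.3], [-0.4, 0.1], [-0.9, 0.3]]
0.375 [ 0.5544 -0.3667] -72.13 cost 1.06 [[-0.1, -0.1], [-0.5, -0.2], [-0.4, -0.9], [0.4, 0.3], [0.5, 0.6]]
0.45 [ 0.5488 -0.369 ] -72.26 cost 8.21 [[-1.4, 0.5], [-1.8, -1.0], [-0.7, -1.5], [1.5, 0.4], [2.0, 1.1]]
0.525 [ 0.5434 -0.3713] -72.38 cost 25.88 [[-2.8, 1.1], [-3.4, -1.8], [-1.0, -2.2], [2.6, 0.4], [3.6, 1.6]]
t 12.55 tcp [ 0.557  -0.3683  0.3159] yaw 105.49 zax [ 0.0043  0.0078 -1.    ] F [0.1 0.4 0.3] w 1.001 j7 1.01
slide [72.64 13.81 12.13] yaw 12.88927541355531
```

```bash
cat > fit7.py <<'E'
import sys,json,pickle
from fit import *
def joint(f,mw,ms,h0,name):
    for free in ('none','tilt','tilt+h'):
        def res(p):
            X=pts(p[:3],outline(0,p[4]*1000),.046,p[3]);return np.r_[fish(f,X)-mw,proj('scene',X)-ms].ravel()
        p0=np.array([.549,-.369,-1.3,.45,h0/1000]);k={'none':3,'tilt':4,'tilt+h':5}[free]
        b=least_squares(lambda q:res(np.r_[q,p0[k:]]),p0[:k]);print(name,free,b.x.round(4),'cost',b.cost.round(2))
t=np.array
f2=pickle.load(open('w2.pkl','rb'));f6=pickle.load(open('w6.pkl','rb'))
joint(f2,t([[437,196],[431,388],[384,447],[329,457],[333,192.]])/2.4+[130,40],(t([[776,392],[625,480],[553,466],[533,420],[722,314.]])-[528,288])/4+[105,196]-.4,44,'base')
joint(f6,t([[362,87],[364,283],[322,338],[263,348],[252,88]])/2+[130,60]-.25,(t([[741,102],[628,160],[565,150],[552,124],[699,53.]])-[520,0])/3+[95,175]-.3,94,'deep')
E
python3 fit7.py
```

```text
base none [ 0.5481 -0.3686 -1.2998] cost 11.69
base tilt [ 0.5463 -0.3692 -1.3011  0.4992] cost 10.06
base tilt+h [ 0.5493 -0.3688 -1.3008  0.4638  0.0404] cost 7.68
deep none [ 0.5472 -0.3684 -1.2683] cost 56.99
deep tilt [ 0.5613 -0.3634 -1.2633  0.2761] cost 24.03
deep tilt+h [ 0.5529 -0.3655 -1.2646  0.3529  0.0996] cost 18.5
```

The joint fit suggests the deep tray is not fully down: tilt is about 0.35–0.38 against 0.45, and it is turned about 2° off. I press the low-side rim with shut fingers, which should also measure it, since a home rim is touched at TCP z≈0.131.

```bash

python3 go.py .6126 -.3512 .16 105.5
python3 -m jog '{"slide":[[0,2,2],[0.2,4,6],[0.2,5.8,10],[0.2,5.8,13],[0.2,5.8,15.6],[0.2,5.8,15.6],[0.2,5.8,15.6]],"yaw":[0,0,0,0,0,0,0],"grip":[0,0,0,0,0,0,0]}'
python3 go.py .6126 -.3512 .14 105.5
```

```text
t 12.55 tcp [ 0.557  -0.3683  0.3159] yaw 105.49 zax [ 0.0043  0.0078 -1.    ] F [0.1 0.4 0.3] w 1.001 j7 1.01
slide [ 0.06  5.72 15.62] yaw -0.010724586444695206
time_s: 13.25
eef_pos: [0.6135, -0.3494, 0.1604]
ee_rot: [0.605, 0.796, 0.004, -0.001]
wrist_force: [-0.0, -0.5, 0.3]
width: -0.002
t 13.25 tcp [ 0.6135 -0.3494  0.1604] yaw 105.52 zax [ 0.004   0.0079 -1.    ] F [-0.  -0.5  0.3] w -0.002 j7 1.01
slide [-0.16 -0.15  2.04] yaw 0.016841652814036934
```

```bash

python3 -m jog '{"slide":[[-0.2,-0.1,1],[-0.2,-0.1,1.7],[-0.2,-0.1,1.7],[-0.2,-0.1,1.7]],"yaw":[0,0,0,0],"grip":[0,0,0,0]}'
python3 -m jog '{"slide":[[0,0,0.2],[0,0,0.3],[0,0,0.3]],"yaw":[0,0,0],"grip":[0,0,0]}'
python3 -m jog '{"slide":[[0,0,0.2],[0,0,0.3],[0,0,0.3]],"yaw":[0,0,0],"grip":[0,0,0]}'
```

```text
time_s: 13.65
eef_pos: [0.6132, -0.3515, 0.1437]
ee_rot: [0.605, 0.796, 0.004, -0.001]
wrist_force: [-0.0, 1.0, 0.5]
width: 0.003
time_s: 13.95
eef_pos: [0.6133, -0.3514, 0.1407]
ee_rot: [0.605, 0.796, 0.004, -0.001]
wrist_force: [-0.0, 0.8, 0.8]
width: -0.0
time_s: 14.25
eef_pos: [0.6131, -0.3513, 0.1374]
ee_rot: [0.605, 0.796, 0.004, -0.001]
wrist_force: [-0.5, -0.1, -1.3]
width: 0.001
```

```bash

for k in 1; do python3 -m jog '{"slide":[[0,0,0.2],[0,0,0.25],[0,0,0.25]],"yaw":[0,0,0],"grip":[0,0,0]}'; done
python3 -m jog '{"slide":[[0,0,0.2],[0,0,0.25],[0,0,0.25]],"yaw":[0,0,0],"grip":[0,0,0]}'
python3 -m jog '{"slide":[[0,0,0.2],[0,0,0.2]],"yaw":[0,0],"grip":[0,0]}'
```

```text
time_s: 14.55
eef_pos: [0.613, -0.3513, 0.1347]
ee_rot: [0.605, 0.796, 0.004, -0.001]
wrist_force: [0.2, 0.4, 1.0]
width: 0.004
time_s: 14.85
eef_pos: [0.613, -0.3512, 0.132]
ee_rot: [0.605, 0.796, 0.004, -0.001]
wrist_force: [-0.5, -0.1, 0.1]
width: 0.0
time_s: 15.05
eef_pos: [0.614, -0.3511, 0.1307]
ee_rot: [0.605, 0.796, 0.005, -0.0]
wrist_force: [2.0, 0.8, 4.7]
width: -0.001
```

Contact came at 0.131, the predicted home height. I press a little more to check that it is solid.

```bash

python3 -m jog '{"slide":[[0,0,0.15],[0,0,0.2],[0,0,0.2]],"yaw":[0,0,0],"grip":[0,0,0]}'
python3 -m jog '{"slide":[[0,0,0.2],[0,0,0.2]],"yaw":[0,0],"grip":[0,0]}'
```

```text
time_s: 15.35
eef_pos: [0.6155, -0.3508, 0.1298]
ee_rot: [0.605, 0.796, 0.006, 0.001]
wrist_force: [2.7, 1.1, 6.2]
width: -0.003
time_s: 15.55
eef_pos: [0.6171, -0.3504, 0.1288]
ee_rot: [0.604, 0.797, 0.006, 0.002]
wrist_force: [2.5, 1.1, 4.9]
width: 0.001
```

```bash

python3 go.py .557 -.3683 .316 105.5
python3 -m jog '{"slide":[[0,0,-1],[0,0,-4],[0,-1,-8],[0,-3,-12],[0,-5,-16],[0,-6.2,-18.7],[0,-6.2,-18.7],[0,-6.2,-18.7]],"yaw":[0,0,0,0,0,0,0,0],"grip":[0,0.5,1,1,1,1,1,1]}'
cat > edge.py <<'E'
import sys,pickle
from fit import *
from scipy.ndimage import map_coordinates,gaussian_filter
def track(f,h,p0,z0=0,tilt=0,free=(0,1,2),rim=(0,3),S=5,cam='w'):
    """p=[x,y,yaw,tilt,h]; edge-tracking of rim outer edges"""
    g=gaussian_filter(cv2.cvtColor(f['image'],cv2.COLOR_BGR2GRAY).astype(float),.7)
    p=np.array([*p0,tilt,h/1000.]);free=list(free)
    P=(lambda X:fish(f,X)) if cam=='w' else (lambda X:proj(cam,X))
    def sample(p):
        out=[]
        for i in rim[:1]:
            V=outline(i,p[4]*1000)
            for k in range(5):
                a,b=V[k],V[(k+1)%5]
                out.append(a+(b-a)*np.linspace(.08,.92,25)[:,None])
        return pts(p[:3],np.vstack(out),z0,p[3])
    for it in range(12):
        s=S if it<4 else 2.5
        q=P(sample(p));n=[]
        for k in range(5):
            d=q[25*k+24]-q[25*k];n+= [np.array([d[1],-d[0]])/np.hypot(*d)]*25
        n=np.array(n)
        c=P(pts(p[:3],outline(0,p[4]*1000),z0,p[3])).mean(0)
        n*=np.sign(((q-c)*n).sum(1))[:,None]      # outward
        o=np.arange(-s,s+.01,.25)
        prof=np.stack([map_coordinates(g,[q[:,1]+n[:,1]*t,q[:,0]+n[:,0]*t],order=1) for t in o],1)
        gr=-np.gradient(prof,axis=1)              # bright tray -> darker outside
        j=gr.argmax(1);off=o[j];w=(gr.max(1)>2.)&(q[:,1]<280)
        J=[]
        for i in free:
            e=p.copy();e[i]+=1e-4;J.append(((P(sample(e))-q)*n).sum(1)/1e-4)
        J=np.array(J).T[w];r=off[w]
        for _ in range(4):
            ww=1/(1+(r/1.)**2);dp=np.linalg.lstsq(J*ww[:,None],off[w]*ww,rcond=None)[0];r=off[w]-J@dp
        p[free]+=dp
    return p,np.median(abs(r)),w.sum()
E
python3 - <<'E'
from edge import *
from workcell import manip
f=manip.grab_frame("wrist");pickle.dump(f,open('w7.pkl','wb'))
s=manip.grab_frame("scene");pickle.dump(s,open('s7.pkl','wb'))
L=lambda n:pickle.load(open(n,'rb'))
print('w3',track(L('w3.pkl'),68,[.535,.021,-2.63]))
for n in('w6.pkl','w7.pkl','s7.pkl'):
  for fr in((0,1,2),(0,1,2,3)):
    print(n,track(L(n),94,[.549,-.369,-1.30],.046,.45,fr,cam='w' if n[0]=='w' else 'scene'))
E
python3 go.py .4966 .3696 .20 92.6
```

```text
t 15.55 tcp [ 0.6171 -0.3504  0.1288] yaw 105.63 zax [ 0.0114  0.0073 -0.9999] F [2.5 1.1 4.9] w 0.001 j7 1.03
slide [ -0.03  -6.03 -18.8 ] yaw 0.13467563771257574
time_s: 16.35
eef_pos: [0.5547, -0.3687, 0.3155]
ee_rot: [0.605, 0.796, 0.007, 0.003]
wrist_force: [0.1, 0.4, -0.6]
width: 0.999
w3 (array([ 0.5348897 ,  0.0219048 , -2.63148019,  0.        ,  0.068     ]), np.float64(0.2764996874047806), np.int64(95))
w6.pkl (array([ 0.54890683, -0.3703569 , -1.31398026,  0.45      ,  0.094     ]), np.float64(0.7050976668141823), np.int64(99))
w6.pkl (array([ 0.55946809, -0.36621046, -1.26115368,  0.30855462,  0.094     ]), np.float64(0.2605656374164364), np.int64(119))
w7.pkl (array([ 0.54873039, -0.36713577, -1.30957567,  0.45      ,  0.094     ]), np.float64(0.2242572603718138), np.int64(107))
w7.pkl (array([ 0.54933956, -0.36686037, -1.31038527,  0.44072056,  0.094     ]), np.float64(0.0038593735051392903), np.int64(107))
s7.pkl (array([ 0.54952771, -0.36823344, -1.31290661,  0.45      ,  0.094     ]), np.float64(0.2601354723680353), np.int64(125))
s7.pkl (array([ 0.54669013, -0.36876987, -1.30940799,  0.47155312,  0.094     ]), np.float64(0.2576468069398342), np.int64(125))
t 16.45 tcp [ 0.5551 -0.3674  0.3134] yaw 105.68 zax [ 0.0091  0.0089 -0.9999] F [-0.1  0.7 -0.2] w 1.002 j7 1.02
slide [72.47 14.15 11.94] yaw 13.081122522128027
```

The push seated it: tilt is now 0.44–0.47, yaw -1.31, and the origin is over the base's in both cameras. On to the shallow tray.

```bash

python3 -m jog '{"slide":[[3,0.5,0],[7,1,0],[12,2,0],[17,3,0],[22,4,0],[27,5,0],[32,6,0],[37,7,0],[42,8,0],[47,9,0]],"yaw":[1,2,3,4,5,6,7,8,9,10],"grip":[1,1,1,1,1,1,1,1,1,1]}'
python3 go.py .499 .3696 .17 92.6
```

```text
time_s: 17.45
eef_pos: [0.5142, 0.1039, 0.3158]
ee_rot: [0.671, 0.741, 0.005, -0.0]
wrist_force: [1.1, 0.3, 0.0]
width: 0.998
t 17.45 tcp [0.5142 0.1039 0.3158] yaw 95.7 zax [ 0.0066  0.0079 -0.9999] F [1.1 0.3 0. ] w 0.998 j7 -0.09
slide [26.48  1.02 14.78] yaw 3.0994051593556264
```

```bash

python3 -m jog '{"slide":[[4,0,0],[9,0.3,2],[14,0.6,5],[19,1,9],[23,1,12],[26,1,14],[26.5,1,14.8],[26.5,1,14.8],[26.5,1,14.8]],"yaw":[1,2,3,3.1,3.1,3.1,3.1,3.1,3.1],"grip":[1,1,1,1,1,1,1,1,1]}'
python3 - <<'E'
from edge import *
from workcell import manip
f=manip.grab_frame("wrist");pickle.dump(f,open('w8.pkl','wb'))
s=manip.grab_frame("scene")
for x in (.4966,.500): print(track(f,44,[x,.3696,-1.525]))
print(track({'image':cv2.imread('pics/scene0.png')},44,[.499,.3696,-1.525],cam='scene'))
i=f['image'].copy();p=track(f,44,[.499,.3696,-1.525])[0]
cv2.polylines(i,[np.int32(fish(f,pts(p[:3],outline(0,44))).round())],True,(0,0,255),1)
cv2.imwrite('pics/w8.png',i[40:340,90:430])
E
python3 go.py .4966 .3696 .20 92.6
```

```text
time_s: 18.35
eef_pos: [0.4984, 0.3689, 0.1685]
ee_rot: [0.691, 0.723, 0.004, -0.0]
wrist_force: [0.1, -0.1, 0.4]
width: 1.002
(array([ 0.49844264,  0.36929066, -1.50852109,  0.        ,  0.044     ]), np.float64(0.48270519698793884), np.int64(125))
(array([ 0.49844809,  0.36929335, -1.50829696,  0.        ,  0.044     ]), np.float64(0.4806411505019268), np.int64(125))
(array([ 0.49704321,  0.36809219, -1.49748343,  0.        ,  0.044     ]), np.float64(0.5056563394022999), np.int64(125))
t 18.45 tcp [0.4998 0.3683 0.1704] yaw 92.48 zax [ 0.0075  0.0074 -0.9999] F [-0.1 -0.6  0.2] w 0.999 j7 -0.53
slide [ 0.17 -0.29 -2.96] yaw -0.12043130941100344
```

View pics/w8.png

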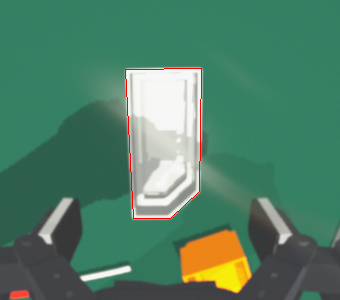

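The overlay matches the rim, so the shallow tray is at (0.4984, 0.3693) with tool yaw 93.6. The orange tray is clear of the fingers.

```bash

python3 go.py .4984 .3693 .034 93.6
python3 -m jog '{"slide":[[0.1,-0.1,3],[0.1,-0.1,6],[0.1,-0.1,9],[0.1,-0.1,11],[0.1,-0.1,11]],"yaw":[-1.1,-1.1,-1.1,-1.1,-1.1],"grip":[1,1,1,1,1]}'
python3 go.py .4984 .3693 .034 93.6
```

```text
t 18.45 tcp [0.4998 0.3683 0.1704] yaw 92.48 zax [ 0.0075  0.0074 -0.9999] F [-0.1 -0.6  0.2] w 0.999 j7 -0.53
slide [ 1.000e-02 -2.400e-01  1.364e+01] yaw -1.1204313094110034
time_s: 18.95
eef_pos: [0.4991, 0.3675, 0.0588]
ee_rot: [0.685, 0.728, 0.003, 0.0]
wrist_force: [-0.2, -0.3, 0.1]
width: 1.002
t 18.95 tcp [0.4991 0.3675 0.0588] yaw 93.45 zax [ 0.0047  0.0045 -1.    ] F [-0.2 -0.3  0.1] w 1.002 j7 -0.48
slide [ 0.17 -0.07  2.48] yaw -0.14904443603049344
```

```bash

python3 -m jog '{"slide":[[0.2,-0.1,1.2],[0.2,-0.1,2.5],[0.2,-0.1,2.5],[0.2,-0.1,2.5]],"yaw":[-0.1,-0.1,-0.1,-0.1],"grip":[1,1,1,1]}'
python3 go.py .4984 .3693 .034 93.6
python3 -m jog '{"slide":[[0,0,0],[0,0,0],[0,0,0],[0,0,0],[0,0,0]],"yaw":[0,0,0,0,0],"grip":[0.6,0.6,0.6,0.6,0.6]}' 40
python3 go.py .4984 .3693 .034 93.6
python3 -m jog '{"slide":[[0,0,-2],[0,0,-5],[0,0,-9],[0,0,-14],[0,0,-19],[0,0,-24],[0,0,-24]],"yaw":[0,0,0,0,0,0,0],"grip":[0.6,0.6,0.6,0.6,0.6,0.6,0.6]}'
python3 go.py .58 -.36 .27 104.9
```

```text
time_s: 19.35
eef_pos: [0.4982, 0.3696, 0.034]
ee_rot: [0.685, 0.729, 0.003, 0.0]
wrist_force: [-0.4, -0.1, 0.9]
width: 0.999
t 19.35 tcp [0.4982 0.3696 0.034 ] yaw 93.55 zax [ 0.0049  0.0045 -1.    ] F [-0.4 -0.1  0.9] w 0.999 j7 -0.47
slide [-0.03  0.02  0.  ] yaw -0.04828861750920055
time_s: 19.85
eef_pos: [0.4988, 0.37, 0.035]
ee_rot: [0.685, 0.729, 0.004, 0.0]
wrist_force: [-0.9, -0.1, 6.2]
width: 0.738
t 19.85 tcp [0.4988 0.37   0.035 ] yaw 93.55 zax [ 0.006   0.0056 -1.    ] F [-0.9 -0.1  6.2] w 0.738 j7 -0.47
slide [-0.07 -0.04  0.09] yaw -0.05132693358493157
time_s: 20.55
eef_pos: [0.5004, 0.3707, 0.2829]
ee_rot: [0.685, 0.729, 0.011, 0.001]
wrist_force: [1.3, 0.2, -0.9]
width: 0.739
t 20.55 tcp [0.5004 0.3707 0.2829] yaw 93.55 zax [ 0.0165  0.0148 -0.9998] F [ 1.3  0.2 -0.9] w 0.739 j7 -0.54
slide [-73.44   3.42   0.34] yaw -11.352479464260824
```

```bash

python3 -m jog '{"slide":[[-4,0,0],[-9,0,0],[-14,0.5,0],[-19,1,0],[-24,1,0],[-29,1,0],[-34,2,0],[-39,2,0],[-44,2,0],[-48,3,0]],"yaw":[-1,-2,-3,-4,-5,-6,-7,-8,-9,-10],"grip":[0.6,0.6,0.6,0.6,0.6,0.6,0.6,0.6,0.6,0.6]}'
python3 go.py .591 -.3567 .27 105
```

```text
time_s: 21.55
eef_pos: [0.5586, -0.1096, 0.2763]
ee_rot: [0.619, 0.785, 0.01, 0.001]
wrist_force: [0.9, 0.7, -1.6]
width: 0.737
t 21.55 tcp [ 0.5586 -0.1096  0.2763] yaw 103.45 zax [ 0.0152  0.0146 -0.9998] F [ 0.9  0.7 -1.6] w 0.737 j7 0.53
slide [-24.79  -2.6    0.32] yaw -1.5462086033276705
```

```bash

python3 -m jog '{"slide":[[-4,-0.5,0],[-9,-1,0],[-14,-1.5,0],[-18,-2,0],[-21,-2.4,0],[-23,-2.6,0],[-24.4,-2.6,0],[-24.8,-2.6,0.3],[-24.8,-2.6,0.3],[-24.8,-2.6,0.3]],"yaw":[-1,-1.5,-1.5,-1.5,-1.5,-1.5,-1.5,-1.5,-1.5,-1.5],"grip":[0.6,0.6,0.6,0.6,0.6,0.6,0.6,0.6,0.6,0.6]}'
python3 go.py .591 -.3567 .175 105
```

```text
time_s: 22.55
eef_pos: [0.5914, -0.3551, 0.2697]
ee_rot: [0.608, 0.794, 0.011, 0.001]
wrist_force: [-0.5, 1.1, -0.8]
width: 0.736
t 22.55 tcp [ 0.5914 -0.3551  0.2697] yaw 105.05 zax [ 0.0147  0.016  -0.9998] F [-0.5  1.1 -0.8] w 0.736 j7 0.98
slide [-0.25 -0.26  9.46] yaw 0.05487869869517681
```

```bash

python3 -m jog '{"slide":[[0,0,2],[-0.1,-0.1,4],[-0.2,-0.2,6.5],[-0.2,-0.2,8],[-0.2,-0.2,8]],"yaw":[0,0,0,0,0],"grip":[0.6,0.6,0.6,0.6,0.6]}'
python3 go.py .591 -.3567 .167 105
```

```text
time_s: 23.05
eef_pos: [0.5905, -0.3542, 0.1873]
ee_rot: [0.608, 0.794, 0.011, -0.001]
wrist_force: [-0.4, 0.7, -1.5]
width: 0.739
t 23.05 tcp [ 0.5905 -0.3542  0.1873] yaw 105.14 zax [ 0.0109  0.0187 -0.9998] F [-0.4  0.7 -1.5] w 0.739 j7 1.01
slide [-0.29 -0.05  2.03] yaw 0.13872506846195165
```

```bash

python3 -m jog '{"slide":[[-0.3,0,0],[-0.3,0,0.8],[-0.3,0,1.5],[-0.3,0,2],[-0.3,0,2]],"yaw":[0.1,0.1,0.1,0.1,0.1],"grip":[0.6,0.6,0.6,0.6,0.6]}'
python3 go.py .591 -.3567 .162 105
```

```text
time_s: 23.55
eef_pos: [0.5911, -0.3564, 0.1663]
ee_rot: [0.609, 0.793, 0.011, -0.002]
wrist_force: [-0.7, 0.2, -1.1]
width: 0.738
t 23.55 tcp [ 0.5911 -0.3564  0.1663] yaw 105.03 zax [ 0.0097  0.0195 -0.9998] F [-0.7  0.2 -1.1] w 0.738 j7 1.02
slide [-0.04 -0.02  0.43] yaw 0.03326890703345953
```

```bash

python3 -m jog '{"slide":[[0,0,0.2],[0,0,0.25],[0,0,0.25]],"yaw":[0,0,0],"grip":[0.6,0.6,0.6]}'
python3 -m jog '{"slide":[[0,0,0.2],[0,0,0.2]],"yaw":[0,0],"grip":[0.6,0.6]}'
```

```text
time_s: 23.85
eef_pos: [0.5911, -0.3564, 0.1639]
ee_rot: [0.609, 0.793, 0.011, -0.002]
wrist_force: [-0.4, 0.6, -0.6]
width: 0.739
time_s: 24.05
eef_pos: [0.5911, -0.3562, 0.1617]
ee_rot: [0.609, 0.793, 0.011, -0.002]
wrist_force: [0.7, 0.7, -1.6]
width: 0.735
```

```bash

python3 -m jog '{"slide":[[0,-0.2,0],[0,-0.2,0]],"yaw":[0,0],"grip":[0.6,0.6]}'
python3 -m jog '{"slide":[[0,-0.15,0],[0,-0.15,0]],"yaw":[0,0],"grip":[0.6,0.6]}'; python3 go.py .591 -.3567 .162 105
```

```text
time_s: 24.25
eef_pos: [0.5889, -0.3569, 0.1617]
ee_rot: [0.609, 0.793, 0.011, -0.002]
wrist_force: [-0.3, 0.5, -0.7]
width: 0.737
time_s: 24.45
eef_pos: [0.588, -0.3571, 0.1621]
ee_rot: [0.609, 0.793, 0.011, -0.002]
wrist_force: [1.3, -0.1, 0.4]
width: 0.737
t 24.45 tcp [ 0.588  -0.3571  0.1621] yaw 105.03 zax [ 0.0108  0.0196 -0.9998] F [ 1.3 -0.1  0.4] w 0.737 j7 1.03
slide [-0.04  0.31  0.01] yaw 0.03186496990872456
```

```bash

python3 -m jog '{"slide":[[0,0.15,0],[0,0.2,0.15],[0,0.2,0.15]],"yaw":[0,0,0],"grip":[0.6,0.6,0.6]}'
python3 -m jog '{"slide":[[0,0,0.15],[0,0,0.15]],"yaw":[0,0],"grip":[0.6,0.6]}'; python3 go.py
```

```text
time_s: 24.75
eef_pos: [0.5899, -0.3568, 0.1609]
ee_rot: [0.609, 0.793, 0.011, -0.002]
wrist_force: [-0.1, 0.8, 1.9]
width: 0.742
time_s: 24.95
eef_pos: [0.5901, -0.3568, 0.1607]
ee_rot: [0.608, 0.794, 0.011, -0.001]
wrist_force: [-2.0, 2.8, 7.9]
width: 0.736
t 24.95 tcp [ 0.5901 -0.3568  0.1607] yaw 105.05 zax [ 0.0112  0.0194 -0.9997] F [-2.   2.8  7.9] w 0.736 j7 1.03
```

Shoulder contact. Now I release, follow it 13 mm to the low side, and lift.

```bash

python3 -m jog '{"slide":[[0,0,-0.05],[0,0,-0.05],[0,0,-0.05],[0,0,-0.05],[0,0,-0.05]],"yaw":[0,0,0,0,0],"grip":[0.8,0.85,0.9,0.95,1]}'
python3 -m jog '{"slide":[[0,0.3,0],[0,0.6,0],[0,0.9,0],[0,1.1,0],[0,1.3,0],[0,1.3,0],[0,1.3,0]],"yaw":[0,0,0,0,0,0,0],"grip":[1,1,1,1,1,1,1]}'
python3 -m jog '{"slide":[[0,0,-0.5],[0,0,-2],[0,0,-5],[0,0,-9],[0,0,-13],[0,-1,-16],[0,-2.5,-16],[0,-2.5,-16],[0,-2.5,-16]],"yaw":[0,0,0,0,0,0,0,0,0],"grip":[1,1,1,1,1,1,1,1,1]}'
cat > chk.py <<'E'
from edge import *
from workcell import manip
for c in('wrist','scene'):
  f=manip.grab_frame(c);pickle.dump(f,open('last_%s.pkl'%c,'wb'))
  for fr in((0,1,2),(0,1,2,3)):
    for S in (5,9): print(c,*[np.round(v,4) for v in track(f,120,[.549,-.368,-1.31],.046,.45,fr,S=S,cam='w' if c=='wrist' else c)])
E
python3 chk.py; python3 go.py .6126 -.3512 .16 105
```

```text
time_s: 25.45
eef_pos: [0.5899, -0.3568, 0.1609]
ee_rot: [0.608, 0.793, 0.011, -0.002]
wrist_force: [-0.6, -0.2, 0.2]
width: 1.003
time_s: 26.15
eef_pos: [0.6025, -0.3535, 0.1611]
ee_rot: [0.608, 0.793, 0.011, -0.002]
wrist_force: [-0.1, 0.9, 0.0]
width: 0.998
time_s: 27.05
eef_pos: [0.5762, -0.3628, 0.3204]
ee_rot: [0.609, 0.793, 0.011, -0.002]
wrist_force: [1.3, -1.2, -0.3]
width: 1.0
wrist [ 0.5478 -0.3682 -1.3083  0.45    0.12  ] 0.2475 108
wrist [ 0.5479 -0.3682 -1.3083  0.45    0.12  ] 0.2375 108
wrist [ 0.5494 -0.3675 -1.3121  0.4318  0.12  ] 0.2437 108
wrist [ 0.5493 -0.3675 -1.3121  0.4322  0.12  ] 0.2428 108
scene [ 0.5472 -0.3686 -1.3165  0.45    0.12  ] 0.2573 125
scene [ 0.5472 -0.3686 -1.3165  0.45    0.12  ] 0.2573 125
scene [ 0.5452 -0.3688 -1.3159  0.4619  0.12  ] 0.2603 125
scene [ 0.5452 -0.3688 -1.3159  0.4619  0.12  ] 0.2603 125
t 27.15 tcp [ 0.5768 -0.3621  0.3195] yaw 105.09 zax [ 0.0093  0.0208 -0.9997] F [-0.2  0.3  0.2] w 1.005 j7 0.98
slide [-0.16  3.51 16.  ] yaw 0.09112102683553758
```

Both cameras fit the fully home pose. I verify and seat it with a light press on the low rim, expecting contact at TCP z≈0.155.

```bash

python3 go.py .6243 -.3478 .165 105
python3 -m jog '{"slide":[[0,2,2],[-0.2,4,6],[-0.2,4.6,10],[-0.2,4.6,13],[-0.2,4.6,15],[-0.2,4.6,15],[-0.2,4.6,15]],"yaw":[0,0,0,0,0,0,0],"grip":[0,0,0,0,0,0,0]}'
python3 go.py .6243 -.3478 .159 105
```

```text
t 27.15 tcp [ 0.5768 -0.3621  0.3195] yaw 105.09 zax [ 0.0093  0.0208 -0.9997] F [-0.2  0.3  0.2] w 1.005 j7 0.98
slide [-0.13  4.73 15.52] yaw 0.09112102683553758
time_s: 27.85
eef_pos: [0.6234, -0.3487, 0.1696]
ee_rot: [0.608, 0.794, 0.011, -0.003]
wrist_force: [-0.7, 0.8, 0.2]
width: -0.003
t 27.85 tcp [ 0.6234 -0.3487  0.1696] yaw 105.11 zax [ 0.0081  0.0211 -0.9997] F [-0.7  0.8  0.2] w -0.003 j7 0.99
slide [0.05 0.1  1.06] yaw 0.11188262788522252
```

```bash

python3 -m jog '{"slide":[[0,0,0.5],[0,0.1,1.1],[0,0.1,1.1]],"yaw":[0,0,0],"grip":[0,0,0]}'
python3 -m jog '{"slide":[[0,0,0.2],[0,0,0.2]],"yaw":[0,0],"grip":[0,0]}'
python3 -m jog '{"slide":[[0,0,0.2],[0,0,0.2]],"yaw":[0,0],"grip":[0,0]}'
python3 -m jog '{"slide":[[0,0,0.2],[0,0,0.2]],"yaw":[0,0],"grip":[0,0]}'
```

```text
time_s: 28.15
eef_pos: [0.6245, -0.3478, 0.1584]
ee_rot: [0.608, 0.794, 0.011, -0.003]
wrist_force: [0.2, 0.2, 0.5]
width: -0.001
time_s: 28.35
eef_pos: [0.6245, -0.3477, 0.1564]
ee_rot: [0.608, 0.794, 0.011, -0.003]
wrist_force: [0.2, -0.4, 0.8]
width: -0.004
time_s: 28.55
eef_pos: [0.6251, -0.3478, 0.155]
ee_rot: [0.608, 0.794, 0.011, -0.003]
wrist_force: [0.2, 0.1, 1.1]
width: 0.0
time_s: 28.75
eef_pos: [0.6265, -0.3475, 0.154]
ee_rot: [0.607, 0.794, 0.012, -0.001]
wrist_force: [2.1, 0.3, 5.3]
width: 0.0
```

Contact at about 0.155, as expected for home. I lift away, back off, and take one last look.

```bash

python3 -m jog '{"slide":[[0,0,-1],[0,0,-4],[0,-1,-8],[0,-3,-12],[0,-4.6,-16],[0,-4.6,-16.5],[0,-4.6,-16.5],[0,-4.6,-16.5]],"yaw":[0,0,0,0,0,0,0,0],"grip":[0,0,0.5,1,1,1,1,1]}'
python3 chk.py; python3 - <<'E'
import pickle,cv2,numpy as np
w=pickle.load(open('last_wrist.pkl','rb'))['image'];s=pickle.load(open('last_scene.pkl','rb'))['image']
a=cv2.resize(w[40:300,130:390],(300,300),interpolation=cv2.INTER_CUBIC);b=cv2.resize(s[155:270,85:200],(300,300),interpolation=cv2.INTER_CUBIC)
c=cv2.resize(s,(400,300));c=np.hstack([c,np.zeros((300,200,3),np.uint8)])
cv2.imwrite('pics/end.png',np.vstack([np.hstack([a,b]),c]))
E
python3 go.py
```

```text
time_s: 29.55
eef_pos: [0.5799, -0.3621, 0.3169]
ee_rot: [0.607, 0.794, 0.012, -0.003]
wrist_force: [-0.4, 0.9, -0.3]
width: 0.991
wrist [ 0.5484 -0.3677 -1.3125  0.45    0.12  ] 0.2247 107
wrist [ 0.5484 -0.3677 -1.3125  0.45    0.12  ] 0.2247 107
wrist [ 0.5492 -0.3673 -1.3129  0.4412  0.12  ] 0.1362 107
wrist [ 0.5492 -0.3673 -1.3129  0.4412  0.12  ] 0.1362 107
scene [ 0.5485 -0.3685 -1.3147  0.45    0.12  ] 0.2496 125
scene [ 0.5485 -0.3685 -1.3147  0.45    0.12  ] 0.2496 125
scene [ 0.5474 -0.3686 -1.3148  0.4567  0.12  ] 0.2549 125
scene [ 0.5474 -0.3686 -1.3148  0.4567  0.12  ] 0.2549 125
t 29.65 tcp [ 0.5799 -0.3619  0.316 ] yaw 105.24 zax [ 0.0091  0.0226 -0.9997] F [ 0.3 -0.5  0.8] w 1.002 j7 0.99
```

View pics/end.png

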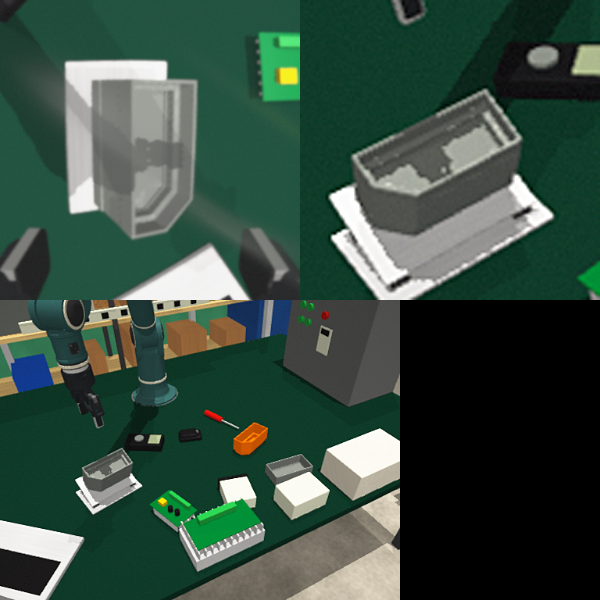

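The trays sit flush in one stack with aligned bevels, the gripper is clear, and the bystanders look undisturbed. I'm handing in.

```bash
python3 -c "
from workcell import manip
print(manip.close_job())"
```

```text
the job is handed in; nothing more can be done
None
```

Both trays are nested on the base tray, deep first and then shallow, with the bevels lined up. I let both go and handed the job in at about 30 s; no verdict was reported.

- **Method:** The tool could not tilt, so I held each tray level and hooked its foot inside the high rim below. I then released it, let it swing down the slope, and pressed its low rim with shut fingers.
- **Deep tray:** After release it was not fully down; the camera fits gave a tilt of about 0.31–0.38 rad instead of 0.45, turned about 2° off. After the press the fits gave a tilt of 0.44–0.47 rad, with its origin within about 2 mm of the base's. During the press I touched the rim at tool height 0.131 m, the height expected when home.
- **Shallow tray:** The last fits gave a tilt of 0.44–0.46 rad, and its position and turn matched the deep tray within about 2 mm and 0.01 rad. I touched its rim at about 0.155 m, as expected when home.
- **Disagreement:** The top camera read about 4 mm off in x compared with the scene and wrist cameras, so I relied on those two.
- **Bystanders:** They look untouched in the last picture, but I did not measure their positions. The gripper ended about 0.15 m or more above the stack.

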